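# Fetch the oil filter from behind the oil bottles

### The job

Get the orange oil filter out of the back of the plywood crate for the oil change. First lift the three oil bottles that crowd it out of the crate and stand them all on the black rubber mat, then stand the filter upright in the middle of the round steel dish, and then put every bottle back in the crate exactly where it stood before, upright and facing the same way. Set everything down gently, tip nothing over, and leave the white filter and the tin in the crate where they are.

Things in the scene. Friction and masses are not known exactly. Their poses are not given: they have to be found in the camera images.
- crate: plywood crate fixed to the bench, 176 (x) by 310 (y) mm, walls 9 mm thick. Origin: centre of its underside, on the bench; z up, +x to its high back (away from the robot). Floor 8 mm above the bench. Back wall 95 mm high, front lip 32, sides 50 (95 at their rear 60 mm). Back row: bottle, orange filter, bottle; front row: the third bottle, tin and white filter at its ends; gaps about 10 mm
- bottle_blue: closed oil bottle, blue cap, grey body, blue label. Body a block 62 (its x) by 90 (its y) mm, 156 high, shoulder up to 186; round cap 40 across from 190 to 218 mm above the foot, central: grip it there from above. Origin: centre of its foot, z up. 0.45 to 0.75 kg. Starts left of, right of or in front of the orange filter, its x along the crate's x
- bottle_red: closed oil bottle, red cap, white body, red label. Body a block 62 (its x) by 90 (its y) mm, 156 high, shoulder up to 186; round cap 40 across from 190 to 218 mm above the foot, central: grip it there from above. Origin: centre of its foot, z up. 0.45 to 0.75 kg. Starts left of, right of or in front of the orange filter, its x along the crate's x
- bottle_green: closed oil bottle, green cap, black body, green and yellow label. Body a block 62 (its x) by 90 (its y) mm, 156 high, shoulder up to 186; round cap 40 across from 190 to 218 mm above the foot, central: grip it there from above. Origin: centre of its foot, z up. 0.45 to 0.75 kg. Starts left of, right of or in front of the orange filter, its x along the crate's x
- filter: the wanted orange spin-on oil filter with a black band: a cylinder 66 mm across, 78 mm high (fluted top, 61 across above 66 mm). Origin: centre of its foot, z up; yaw does not matter. About 0.3 kg. Stands mid-back in the crate, 10 mm from the back wall; with the bottles gone there are over 60 mm free on either side of it along the crate's y: grip it across that way
- spare_filter: white oil filter with a blue band, same shape as the orange one (66 mm across, 78 mm high), at one front end of the crate, to be left alone. Origin at the centre of its foot
- tin: red round tin with a green lid, 73 mm across, 70 mm high, at the other front end of the crate, to be left alone. Origin at the centre of its foot
- mat: black ribbed rubber mat fixed on the bench at one side of the crate, 280 (its x) by 160 (its y) mm, 4 mm thick, clear. Origin at the centre of its underside on the bench, z up. It holds the three bottles in a row along its x, 90 mm apart
- dish: round stainless parts dish fixed on the bench at the other side of the crate, 150 mm across its rim, 24 mm high, flat floor about 120 mm across, 5 mm above the bench. Origin at the centre of its underside
There are look-alikes about, which are no part of the job. What is shaped like the bottle_green but pink or turquoise is not meant.

How it is judged:
By the outcome, as a careful person would: the job done as asked, in the order asked, and still so for the second after the job is handed in, with the robot touching nothing.
It also fails if it takes over 147 s, if anything falls off the work surface, if the arm or the gripper's body presses on something with over 40 N, if the wrist force passes 120 N, or if a joint passes its speed limit or range.

### The arm

A 6-joint arm with a two-finger parallel gripper is mounted at the origin on the work surface. World frame = base frame: x ahead of the robot, y to its left, z up, the work surface at z = 0. Lengths are in m, angles in rad, forces in N, time in s.
With the tool pointing down it reaches from about 0.25 to 0.85 m from the base axis. Payload 12.5 kg.
Tool frame: the origin (TCP) lies midway between the tips of the shut fingers; the grasp point (between the pads) lies 19 mm behind it; z points along the fingers, y is the line along which they close (so a half turn about z gives the same grasp; the last joint's range is limited). The gripper opens to 93 mm and grips with 3 to 60 N. Pads are 15 mm wide; open, the fingers measure 128 mm over their backs; the gripper's body (75 mm by 188 mm) begins 65 mm behind the grasp point.
Start: joints at [-1.307, 0.351, 1.652, -0, 1.139, -0.085], TCP at [0.188, -0.517, 0.219] pointing down, gripper open.
Joint ranges: [-2.75, 2.75], [-0.79, 2.1], [0.01, 2.65], [-1.57, 4.71], [0.07, 3.14], [-2.87, 2.87]. Speed limits (rad/s): [2.22, 2.22, 2.79, 3.14, 3.14, 3.14].

### API

Orientations are given as a unit quaternion [x, y, z, w].
In Python, from plant import get_obs, read_camera, job_done gives the robot as it stands.
- The arm moves only by the tool step_arm, never from a script. Its argument "deltas" is a list that holds one entry, the list of rows, each a list of 7 numbers: the turn, a rotation vector about the tool's x, y, z in degrees, then the shift along the tool's x, y, z in m, then the opening, from -1 (shut) to 1 (fully open). A call has 1 to 20 rows; each row is the pose to reach, as a shift and turn from the pose commanded when the call began, along the tool's axes at that moment; what a row does not reach only later rows make up. A row lasts 1/10 s, in which the tool goes at most 50 mm and 8.59 degrees, less where a joint would pass 70% of its speed; a pose out of reach is approached as far as the arm can. A call with a gripper value outside its range is refused whole. The fingers move at their own pace and stop on an object; the grip force is fixed at half the most. Time passes only in rows, so rows that repeat a pose let the fingers close. It gives the time, the measured TCP pose, the force, the opening and the grip force at its end, in the units of the state.
- get_obs(): the state, without advancing time (a new reading comes with each control period).
- read_camera(name): name is "scene" or "top"; returns a dict with "image" (420x560x3 uint8, red, green, blue), "K" (3x3 intrinsics, pixels), "pose" (4x4, takes a point from camera to world coordinates). Camera axes: x right, y down, z forward; pixel columns grow to the right and rows downward; lengths in m; the calibration is good to about 2 mm. A picture is of the moment at which its call begins. There is no depth.
- job_done(): hands the job in; it is judged then, once.
The state is a dict: "time": time; "joint_pos": joint angles; "dq": joint speeds; "joint_torque": joint torques, N m; "eef_pos": TCP position; "eef_rot": TCP orientation; "force": force on the tool from outside, world axes, zero at the start; "ft_torque": the same for the moment, N m; "finger_gap": finger opening in m; "grip_force": force on a finger pad.
Only numpy, scipy, OpenCV 4.12 (cv2) and the standard library are available. Lean on these libraries where they do the work, as an engineer would, in place of code of your own. Each camera call takes 0.05 s, during which the arm holds its last target. There are 200 camera calls.

## Working session

There is one attempt and no reset: what is moved stays moved. The work goes in short steps, Python scripts to look and compute and a tool call to move; the robot and the scene stay as the last step left them, time stands still between calls to the robot, and variables do not carry over. Pictures are saved under pics/ and viewed, at most 14 in all, crops included, and the job is handed in when it is done.

Besides the shell and the picture viewer there is one more tool, called after "Call:" by a JSON object that holds its "method" and its "body". step_arm: Moves the arm, as the interface text tells. Its arguments: {"type":"object","properties":{"deltas":{"type":"array"}},"required":["deltas"]}

```bash
mkdir -p pics; ls
python3 - <<'E'
from plant import *
import cv2,numpy as np
o=get_obs();print({k:np.round(v,4).tolist() for k,v in o.items()})
for n in("scene","top"):
    c=read_camera(n);cv2.imwrite(f"pics/{n}0.png",c["image"][:,:,::-1]);print(n,c["K"].round(1).tolist(),c["pose"].round(4).tolist())
E
```

```text
pics
{'time': 0.0, 'joint_pos': [-1.3066, 0.3512, 1.6524, -0.0, 1.1391, -0.0846], 'dq': [-0.0001, 0.0027, -0.0017, 0.001, 0.0006, 0.0006], 'joint_torque': [0.0005, -49.7325, -28.5252, 0.07, 0.0258, -0.0001], 'eef_pos': [0.1879, -0.5166, 0.2181], 'eef_rot': [0.9848, 0.1735, -0.0001, -0.0005], 'force': [-0.3172, -0.3596, -0.4282], 'ft_torque': [-0.0029, -0.0205, -0.0408], 'grip_force': 0.0, 'finger_gap': 0.0931}
scene [[384.1, 0.0, 279.1], [0.0, 384.1, 207.8], [0.0, 0.0, 1.0]] [[-0.2946, 0.9036, -0.3109, 0.828], [0.9556, 0.2765, -0.1021, 0.109], [-0.0063, -0.3272, -0.9449, 1.0664], [0.0, 0.0, 0.0, 1.0]]
top [[504.1, 0.0, 282.5], [0.0, 504.1, 210.1], [0.0, 0.0, 1.0]] [[-0.0145, -0.9981, 0.0592, 0.4156], [-0.9998, 0.0136, -0.0163, 0.0164], [0.0154, -0.0594, -0.9981, 1.1342], [0.0, 0.0, 0.0, 1.0]]
```

View pics/scene0.png

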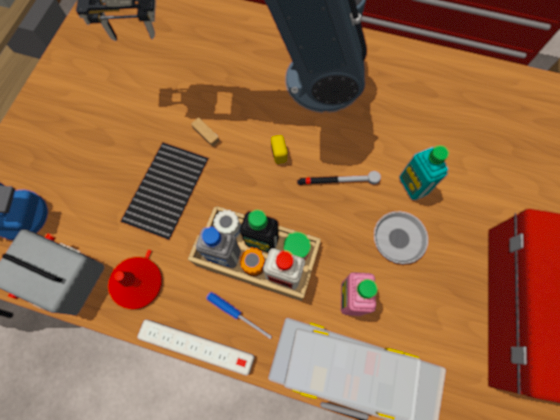

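View pics/top0.png

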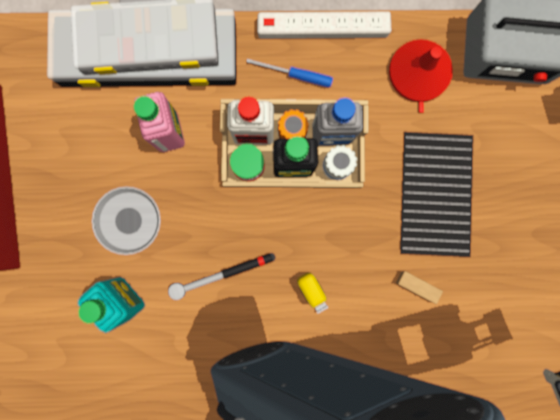

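The top view shows the crate at about (295,145). In it are bottle_red with its cap at (249,108), bottle_blue (344,110), bottle_green (296,149), the orange filter (293,125), the white filter (341,161) and the tin (246,161). The mat is at (437,193) and the dish at (126,221).

Green-capped candidates are (296,149) in the crate with a black body, the pink one at (148,107) and the turquoise one at (90,312). The one at (296,149) fits, because it has a black body and stands in the crate. The tin's green lid at (246,161) is not a bottle. I'll measure and take one enlarged crop.

```bash
cat > h.py <<'E'
from plant import *
import cv2,numpy as np
def cam(n):
    c=read_camera(n);c["hsv"]=cv2.cvtColor(c["image"],cv2.COLOR_RGB2HSV);return c
def ray(c,u,v):
    d=c["pose"][:3,:3]@np.linalg.solve(c["K"],[u,v,1.]);return c["pose"][:3,3],d/np.linalg.norm(d)
def plane(c,u,v,z):
    o,d=ray(c,u,v);return o+d*(z-o[2])/d[2]
def proj(c,p):
    q=np.linalg.inv(c["pose"])@np.r_[p,1];q=c["K"]@q[:3];return q[:2]/q[2]
def tri(r1,r2):
    A=[];b=[]
    for o,d in(r1,r2):
        P=np.eye(3)-np.outer(d,d);A.append(P);b.append(P@o)
    x=np.linalg.lstsq(np.vstack(A),np.hstack(b),rcond=None)[0]
    return x,[np.linalg.norm(P@x-q)*1e3 for P,q in zip(A,b)]
R={'red':[(0,150,90,6,255,255),(174,150,90,180,255,255)],'blue':[(105,150,60,125,255,255)],'green':[(55,120,50,80,255,255)],'orange':[(8,200,150,18,255,255)]}
def blob(c,col,near,rad=28):
    m=sum(cv2.inRange(c["hsv"],r[:3],r[3:]) for r in R[col])
    k=np.zeros_like(m);cv2.circle(k,tuple(int(round(x)) for x in near),rad,255,-1);m&=k
    n,l,s,ce=cv2.connectedComponentsWithStats(m)
    i=1+np.argmax(s[1:,4]);return (l==i).astype(np.uint8),s[i],ce[i]
E
python3 - <<'E'
from h import *
T=cam("top");S=cam("scene")
for n,a,b in(('red',(249,108),(285,261)),('blue',(344,110),(211,237)),('green',(296,149),(258,220)),('orange',(293,125),(253,261))):
    for c,q in((T,a),(S,b)):
        m,s,ce=blob(c,n,q,18)
        (x,y),r=cv2.minEnclosingCircle(cv2.findNonZero(m));c[n]=(x,y)
        print(n,s.tolist(),ce.round(1),round(x,1),round(y,1),round(r,1))
    x,e=tri(ray(T,*T[n]),ray(S,*S[n]));print('  tri',x.round(4),np.round(e,1), 'plane .226',plane(T,*T[n],.226 if n!='orange' else .086).round(4),plane(S,*S[n],.226 if n!='orange' else .086).round(4))
a=cv2.resize(T["image"][85:200,205:385],None,fx=4,fy=4,interpolation=cv2.INTER_CUBIC)[:,:,::-1]
cv2.imwrite("pics/crop.png",a)
# mat
m=cv2.inRange(T["hsv"],(0,0,0),(180,120,70));k=np.zeros_like(m);k[125:262,394:480]=255;m=cv2.morphologyEx(m&k,cv2.MORPH_CLOSE,np.ones((9,9)))
c=max(cv2.findContours(m,0,2)[0],key=cv2.contourArea);b=cv2.boxPoints(cv2.minAreaRect(c))
P=np.array([plane(T,*p,.004) for p in b]);print('mat',P.round(4).tolist(),P.mean(0))
# dish
h=T["hsv"];m=cv2.inRange(h,(0,0,60),(180,70,255));k=np.zeros_like(m);k[180:262,85:168]=255;m&=k
c=max(cv2.findContours(m,0,2)[0],key=cv2.contourArea);e=cv2.fitEllipse(cv2.convexHull(c));print('dish',e,plane(T,*e[0],.024))
E
```

```text
red [238, 97, 22, 25, 400] [248.3 108.3] 248.0 108.9 12.3
red [276, 251, 17, 19, 248] [284.1 260.5] 284.0 260.0 9.5
  tri [0.6609 0.0633 0.2047] [0.3 0.3] plane .226 [0.6553 0.062  0.226 ] [0.665  0.0647 0.226 ]
blue [333, 99, 22, 24, 379] [343.3 110.1] 343.5 110.5 11.8
blue [203, 227, 18, 19, 251] [211.2 236.5] 211.2 236.2 9.2
  tri [ 0.6566 -0.1153  0.2018] [0.7 0.7] plane .226 [ 0.6505 -0.1126  0.226 ] [ 0.6612 -0.1083  0.226 ]
green [285, 138, 24, 24, 472] [296.5 148.9] 296.5 148.5 12.9
green [248, 211, 20, 19, 307] [257.1 220. ] 256.7 219.7 10.4
  tri [ 0.5863 -0.0266  0.1984] [0.1 0.1] plane .226 [ 0.5813 -0.0254  0.226 ] [ 0.594  -0.0222  0.226 ]
orange [279, 110, 29, 29, 330] [292.2 123.8] 293.2 125.0 15.4
orange [240, 248, 25, 25, 278] [252.1 260.7] 251.9 260.1 12.9
  tri [ 0.6601 -0.0251  0.071 ] [1.3 1.3] plane .226 [ 0.657  -0.0257  0.086 ] [ 0.6624 -0.0218  0.086 ]
mat [[0.3825, -0.2653, 0.004], [0.6551, -0.2823, 0.004], [0.6481, -0.4382, 0.004], [0.3751, -0.419, 0.004]] [ 0.51520975 -0.35117461  0.004     ]
dish ((125.61184692382812, 220.283203125), (67.22648620605469, 68.63755798339844), 60.11528396606445) [0.46376921 0.34286846 0.024     ]
```

View pics/crop.png

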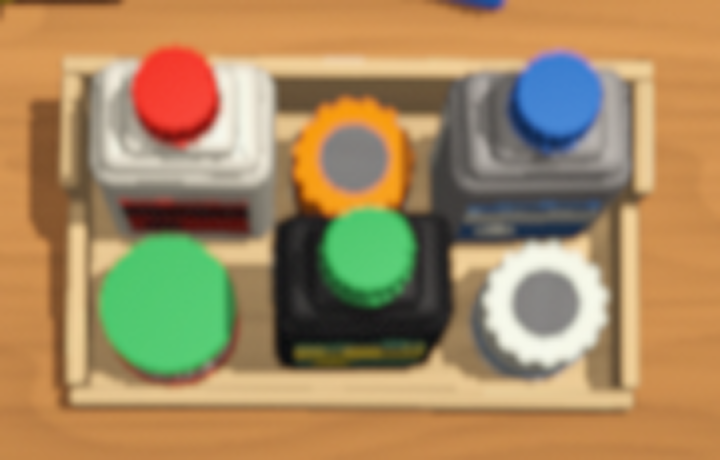

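The crop confirms the targets: red bottle cap at crop (175,90), blue (557,97), green on a black body (369,252), orange filter (354,160). Labels face the front. The tin (168,305) and white filter (545,303) stay. Now I'll work out the move numbers.

```bash
cat > w.py <<'E'
import sys
from h import *
from scipy.spatial.transform import Rotation as Ro
o=get_obs();M=Ro.from_quat(o["eef_rot"]).as_matrix()
print('tcp',o["eef_pos"].round(4),'yaw',np.degrees(np.arctan2(M[1,0],M[0,0])).round(2),'tilt',np.degrees(np.arccos(-M[2,2])).round(2),'F',o["force"].round(1),'gap',round(o["finger_gap"],4),'t',o["time"])
for a in sys.argv[1:]:
    p=np.array(a.split(','),float);print(a,'->',(M.T@(p-o["eef_pos"])).round(4))
E
python3 - <<'E'
from h import *
T=cam("top");S=cam("scene")
for n,a,b in(('red',(249,108),(285,261)),('blue',(344,110),(211,237)),('green',(296,149),(258,220)),('orange',(293,125),(253,261))):
    z=.212 if n!='orange' else .080
    r=[]
    for c,q in((T,a),(S,b)):
        m,s,ce=blob(c,n,q,18);p=cv2.minEnclosingCircle(cv2.findNonZero(m))[0];r.append(plane(c,*p,z)[:2])
    print(n,np.round(r,4).tolist(),np.mean(r,0).round(4))
E
python3 w.py .6570,-.1133,.33
```

```text
red [[0.659, 0.0627], [0.6623, 0.064]] [0.6606 0.0633]
blue [[0.6549, -0.1143], [0.6584, -0.112]] [ 0.6567 -0.1131]
green [[0.5838, -0.0261], [0.5901, -0.0244]] [ 0.587  -0.0252]
orange [[0.6584, -0.0259], [0.6614, -0.0226]] [ 0.6599 -0.0243]
tcp [ 0.188  -0.5168  0.2185] yaw 19.98 tilt 0.02 F [0.4 0.6 0.6] gap 0.0927 t 0.3
.6570,-.1133,.33 -> [ 0.5787 -0.2189 -0.1114]
```

Call:
{"method": "step_arm", "body": {"deltas": [[[0,0,0,0,0,-0.03,1],[0,0,0,0,0,-0.07,1],[0,0,0,0,0,-0.11,1],[0,0,2,0.02,-0.008,-0.112,1],[0,0,4,0.06,-0.023,-0.112,1],[0,0,6,0.1,-0.038,-0.112,1],[0,0,8,0.145,-0.055,-0.112,1],[0,0,10,0.19,-0.072,-0.112,1],[0,0,12,0.235,-0.089,-0.112,1],[0,0,14,0.28,-0.106,-0.112,1],[0,0,16,0.325,-0.123,-0.112,1],[0,0,18,0.37,-0.14,-0.112,1],[0,0,20,0.415,-0.157,-0.112,1],[0,0,21.3,0.46,-0.174,-0.112,1],[0,0,21.3,0.5,-0.189,-0.112,1],[0,0,21.3,0.535,-0.202,-0.112,1],[0,0,21.3,0.56,-0.212,-0.112,1],[0,0,21.3,0.573,-0.217,-0.112,1],[0,0,21.3,0.5787,-0.219,-0.112,1],[0,0,21.3,0.5787,-0.219,-0.112,1]]]}}

```text
time: 2.3
eef_pos: [0.6569, -0.1135, 0.3305]
eef_rot: [1.0, -0.011, -0.0, 0.0]
force: [0.3, 0.7, -0.1]
finger_gap: 0.0933
grip_force: 0.0
```

```bash
python3 w.py .6567,-.1131,.200
python3 - <<'E'
from h import *
for n,s in(("top",(60,250,70,420)),("scene",(150,340,130,360))):
    c=cam(n);i=c["image"][s[0]:s[1],s[2]:s[3],::-1];cv2.imwrite(f"pics/a_{n}.png",i)
t=cv2.imread("pics/a_top.png");s=cv2.imread("pics/a_scene.png")
t=cv2.resize(t,(700,380));t=t[:, 200:650];s=cv2.resize(s,(345,285));p=np.zeros((380,795,3),np.uint8);p[:,:450]=t;p[:285,450:]=s;cv2.imwrite("pics/a.png",p)
E
```

```text
tcp [ 0.6569 -0.1135  0.3305] yaw -1.31 tilt 0.02 F [ 0.3  0.7 -0.1] gap 0.0933 t 2.3
.6567,-.1131,.200 -> [-1.000e-04 -4.000e-04  1.305e-01]
```

View pics/a.png

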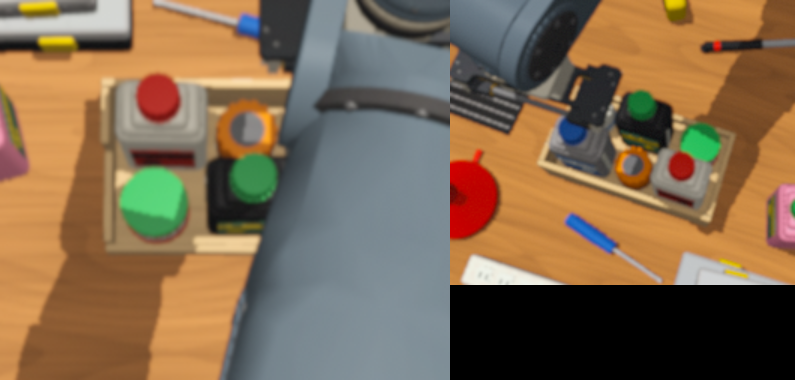

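The gripper hangs over the blue cap (seen at (572,130) in the right half). Nothing is in the way of the fingers, so I descend and close.

Call:
{"method": "step_arm", "body": {"deltas": [[[0,0,0,0,0,0.03,1],[0,0,0,0,0,0.06,1],[0,0,0,0,0,0.09,1],[0,0,0,0,0,0.11,0.5],[0,0,0,0,0,0.122,0.3],[0,0,0,0,0,0.128,0.1],[0,0,0,0,0,0.13,0.05],[0,0,0,0,0,0.13,-0.02],[0,0,0,0,0,0.13,-0.1],[0,0,0,0,0,0.13,-0.2],[0,0,0,0,0,0.13,-0.4],[0,0,0,0,0,0.13,-0.7],[0,0,0,0,0,0.13,-1],[0,0,0,0,0,0.13,-1],[0,0,0,0,0,0.13,-1]]]}}

```text
time: 3.9
eef_pos: [0.6573, -0.1135, 0.2013]
eef_rot: [1.0, -0.012, 0.001, 0.0]
force: [0.0, -1.3, 5.7]
finger_gap: 0.0392
grip_force: 30.0
```

```bash
python3 w.py .6567,-.1131,.34 .605,-.3565,.34 .605,-.3565,.196
```

```text
tcp [ 0.6573 -0.1135  0.2013] yaw -1.32 tilt 0.08 F [ 0.  -1.3  5.7] gap 0.0392 t 3.9
.6567,-.1131,.34 -> [-0.0005 -0.0003 -0.1387]
.605,-.3565,.34 -> [-0.0465  0.2442 -0.1386]
.605,-.3565,.196 -> [-0.0467  0.2441  0.0054]
```

Call:
{"method": "step_arm", "body": {"deltas": [[[0,0,0,0,0,-0.005,-1],[0,0,0,0,0,-0.015,-1],[0,0,0,0,0,-0.035,-1],[0,0,0,0,0,-0.06,-1],[0,0,0,0,0,-0.085,-1],[0,0,0,0,0,-0.11,-1],[0,0,0,0,0.003,-0.13,-1],[0,0,0,-0.002,0.01,-0.138,-1],[0,0,0,-0.005,0.025,-0.14,-1],[0,0,0,-0.01,0.05,-0.14,-1],[0,0,0,-0.016,0.08,-0.14,-1],[0,0,0,-0.022,0.11,-0.14,-1],[0,0,0,-0.028,0.14,-0.14,-1],[0,0,0,-0.034,0.17,-0.14,-1],[0,0,0,-0.04,0.2,-0.14,-1],[0,0,0,-0.044,0.222,-0.14,-1],[0,0,0,-0.046,0.236,-0.14,-1],[0,0,0,-0.0467,0.242,-0.14,-1],[0,0,0,-0.0467,0.244,-0.14,-1],[0,0,0,-0.0467,0.244,-0.14,-1]]]}}

```text
time: 5.9
eef_pos: [0.6049, -0.3556, 0.3404]
eef_rot: [1.0, -0.011, -0.0, -0.0]
force: [-0.7, 1.0, -4.9]
finger_gap: 0.0397
grip_force: 30.0
```

```bash
python3 w.py .605,-.3565,.197
python3 - <<'E'
from h import *
c=cam("scene");cv2.imwrite("pics/b.png",cv2.resize(c["image"][110:330,80:380,::-1],(750,550)))
E
```

```text
tcp [ 0.6049 -0.3556  0.3404] yaw -1.29 tilt 0.03 F [-0.7  1.  -4.9] gap 0.0397 t 5.9
.605,-.3565,.197 -> [0.0002 0.001  0.1434]
```

View pics/b.png

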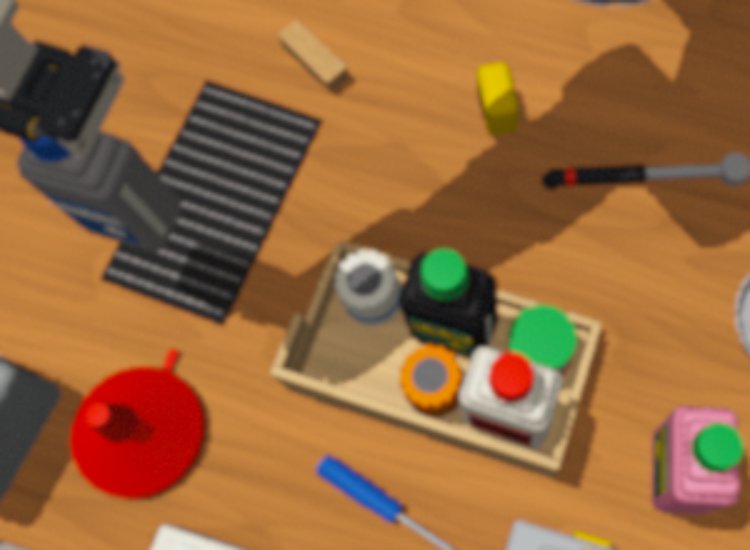

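The blue bottle hangs upright over the mat's far end, and nothing in the crate has been disturbed. Lowering it gently.

Call:
{"method": "step_arm", "body": {"deltas": [[[0,0,0,0,0,0.01,-1],[0,0,0,0,0,0.035,-1],[0,0,0,0,0,0.065,-1],[0,0,0,0,0,0.095,-1],[0,0,0,0,0,0.118,-1],[0,0,0,0,0,0.131,-1],[0,0,0,0,0,0.137,-1],[0,0,0,0,0,0.1395,-1],[0,0,0,0,0,0.141,-1],[0,0,0,0,0,0.142,-1],[0,0,0,0,0,0.143,-1],[0,0,0,0,0,0.1435,-1],[0,0,0,0,0,0.1435,-1]]]}}

```text
time: 7.25
eef_pos: [0.6048, -0.3562, 0.1974]
eef_rot: [1.0, -0.011, 0.0, 0.0]
force: [-0.2, -0.8, -4.0]
finger_gap: 0.0393
grip_force: 30.0
```

Call:
{"method": "step_arm", "body": {"deltas": [[[0,0,0,0,0,0.0005,-1],[0,0,0,0,0,0.001,-1],[0,0,0,0,0,0.001,-1],[0,0,0,0,0,0.001,-0.15],[0,0,0,0,0,0.001,-0.1],[0,0,0,0,0,0.001,0],[0,0,0,0,0,0.001,0.2],[0,0,0,0,0,0.001,0.5],[0,0,0,0,0,0.001,0.8],[0,0,0,0,0,0.0,1],[0,0,0,0,0,-0.01,1],[0,0,0,0,0,-0.03,1],[0,0,0,0,0,-0.06,1],[0,0,0,0,0,-0.09,1],[0,0,0,0,0,-0.12,1],[0,0,0,0,0,-0.13,1],[0,0,0,0,0,-0.13,1]]]}}

```text
time: 8.95
eef_pos: [0.605, -0.3563, 0.3287]
eef_rot: [1.0, -0.011, 0.001, 0.001]
force: [-0.3, 0.0, 0.1]
finger_gap: 0.0931
grip_force: 0.0
```

Call:
{"method": "step_arm", "body": {"deltas": [[[0,0,0,-0.001,-0.015,0,1],[0,0,0,-0.003,-0.04,0,1],[0,0,0,-0.006,-0.08,0,1],[0,0,0,-0.009,-0.12,0,1],[0,0,0,-0.012,-0.16,0,1],[0,0,0,-0.015,-0.2,0,1],[0,0,0,-0.018,-0.24,0,1],[0,0,0,-0.021,-0.275,0,1],[0,0,0,-0.023,-0.305,0,1],[0,0,0,-0.025,-0.322,0,1],[0,0,0,-0.0253,-0.3295,0,1],[0,0,0,-0.0253,-0.331,0,1],[0,0,0,-0.0253,-0.331,0,1],[0,0,0,-0.0253,-0.331,0,1]]]}}

```text
time: 10.35
eef_pos: [0.5871, -0.0256, 0.3269]
eef_rot: [1.0, -0.012, -0.0, 0.0]
force: [-0.1, 1.1, -0.7]
finger_gap: 0.0934
grip_force: 0.0
```

```bash
python3 w.py .587,-.0252,.2005
python3 - <<'E'
from h import *
c=cam("scene");cv2.imwrite("pics/c.png",cv2.resize(c["image"][110:330,80:380,::-1],(750,550)))
E
```

```text
tcp [ 0.5871 -0.0256  0.3269] yaw -1.38 tilt 0.02 F [-0.1  1.1 -0.7] gap 0.0934 t 10.35
.587,-.0252,.2005 -> [-0.     -0.0004  0.1264]
```

View pics/c.png

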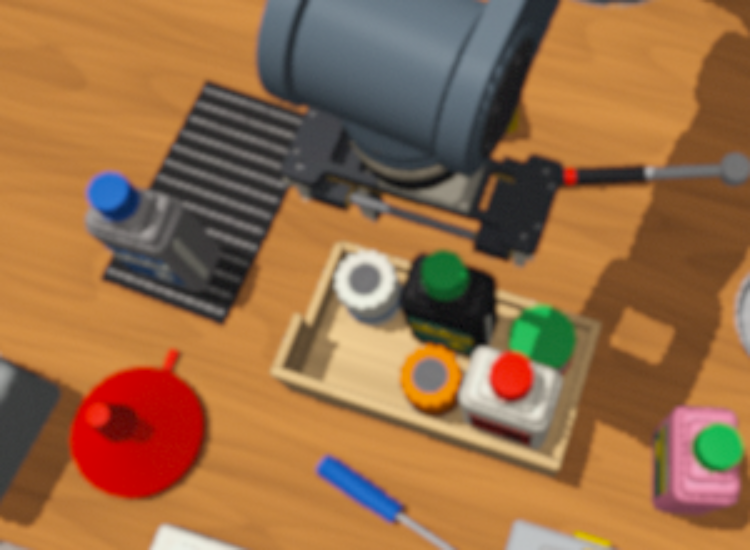

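Blue stands on the mat at (113,195), and the gripper is over green at (445,275). Next I grip green.

Call:
{"method": "step_arm", "body": {"deltas": [[[0,0,0,0,0,0.02,1],[0,0,0,0,0,0.055,1],[0,0,0,0,0,0.09,1],[0,0,0,0,0,0.11,0.5],[0,0,0,0,0,0.12,0.3],[0,0,0,0,0,0.124,0.1],[0,0,0,0,0,0.1255,0.05],[0,0,0,0,0,0.1255,-0.02],[0,0,0,0,0,0.1255,-0.1],[0,0,0,0,0,0.1255,-0.2],[0,0,0,0,0,0.1255,-0.4],[0,0,0,0,0,0.1255,-0.7],[0,0,0,0,0,0.1255,-1],[0,0,0,0,0,0.1255,-1],[0,0,0,0,0,0.1255,-1]]]}}

```text
time: 11.9
eef_pos: [0.5873, -0.0248, 0.2022]
eef_rot: [1.0, -0.011, 0.001, 0.0]
force: [-0.4, -1.6, 5.8]
finger_gap: 0.0394
grip_force: 30.0
```

```bash
python3 w.py .515,-.3505,.34
```

```text
tcp [ 0.5873 -0.0248  0.2022] yaw -1.31 tilt 0.06 F [-0.4 -1.6  5.8] gap 0.0394 t 11.9
.515,-.3505,.34 -> [-0.0647  0.3273 -0.1378]
```

Call:
{"method": "step_arm", "body": {"deltas": [[[0,0,0,0,0,-0.005,-1],[0,0,0,0,0,-0.015,-1],[0,0,0,0,0,-0.035,-1],[0,0,0,0,0,-0.065,-1],[0,0,0,0,0,-0.095,-1],[0,0,0,0,0,-0.12,-1],[0,0,0,0,0.003,-0.135,-1],[0,0,0,-0.002,0.012,-0.138,-1],[0,0,0,-0.006,0.03,-0.138,-1],[0,0,0,-0.013,0.065,-0.138,-1],[0,0,0,-0.021,0.105,-0.138,-1],[0,0,0,-0.029,0.145,-0.138,-1],[0,0,0,-0.037,0.185,-0.138,-1],[0,0,0,-0.045,0.225,-0.138,-1],[0,0,0,-0.053,0.265,-0.138,-1],[0,0,0,-0.059,0.297,-0.138,-1],[0,0,0,-0.063,0.317,-0.138,-1],[0,0,0,-0.0645,0.3255,-0.138,-1],[0,0,0,-0.0647,0.327,-0.138,-1],[0,0,0,-0.0647,0.327,-0.138,-1]]]}}

```text
time: 13.9
eef_pos: [0.5149, -0.3494, 0.3393]
eef_rot: [1.0, -0.011, -0.0, -0.0]
force: [-0.1, 1.4, -3.5]
finger_gap: 0.0395
grip_force: 30.0
```

```bash
python3 w.py .515,-.3505,.198
```

```text
tcp [ 0.5149 -0.3494  0.3393] yaw -1.3 tilt 0.05 F [-0.1  1.4 -3.5] gap 0.0395 t 13.9
.515,-.3505,.198 -> [0.0002 0.0012 0.1413]
```

Call:
{"method": "step_arm", "body": {"deltas": [[[0,0,0,0,0,0.01,-1],[0,0,0,0,0,0.035,-1],[0,0,0,0,0,0.065,-1],[0,0,0,0,0,0.095,-1],[0,0,0,0,0,0.117,-1],[0,0,0,0,0,0.129,-1],[0,0,0,0,0,0.135,-1],[0,0,0,0,0,0.1375,-1],[0,0,0,0,0,0.139,-1],[0,0,0,0,0,0.14,-1],[0,0,0,0,0,0.141,-1],[0,0,0,0,0,0.1415,-1],[0,0,0,0,0,0.142,-1],[0,0,0,0,0,0.142,-1]]]}}

```text
time: 15.3
eef_pos: [0.515, -0.3503, 0.1983]
eef_rot: [1.0, -0.012, 0.0, 0.0]
force: [0.3, -1.2, 0.3]
finger_gap: 0.0394
grip_force: 30.0
```

Call:
{"method": "step_arm", "body": {"deltas": [[[0,0,0,0,0,0.0005,-1],[0,0,0,0,0,0.0005,-0.15],[0,0,0,0,0,0.0005,-0.1],[0,0,0,0,0,0.0005,0],[0,0,0,0,0,0.0005,0.2],[0,0,0,0,0,0.0005,0.5],[0,0,0,0,0,0.0005,0.8],[0,0,0,0,0,0.0,1],[0,0,0,0,0,-0.01,1],[0,0,0,0,0,-0.03,1],[0,0,0,0,0,-0.06,1],[0,0,0,0,0,-0.09,1],[0,0,0,0,0,-0.12,1],[0,0,0,0,0,-0.13,1],[0,0,0,0,0,-0.13,1]]]}}

```text
time: 16.8
eef_pos: [0.5151, -0.3503, 0.329]
eef_rot: [1.0, -0.011, 0.001, 0.001]
force: [0.7, 0.2, -0.0]
finger_gap: 0.0929
grip_force: 0.0
```

Call:
{"method": "step_arm", "body": {"deltas": [[[0,0,0,0.005,-0.015,0,1],[0,0,0,0.013,-0.04,0,1],[0,0,0,0.026,-0.08,0,1],[0,0,0,0.039,-0.12,0,1],[0,0,0,0.052,-0.16,0,1],[0,0,0,0.065,-0.2,0,1],[0,0,0,0.078,-0.24,0,1],[0,0,0,0.091,-0.28,0,1],[0,0,0,0.104,-0.32,0,1],[0,0,0,0.117,-0.36,0,1],[0,0,0,0.128,-0.39,0,1],[0,0,0,0.134,-0.41,0,1],[0,0,0,0.136,-0.4155,0,1],[0,0,0,0.1362,-0.4168,0,1],[0,0,0,0.1362,-0.4168,0,1],[0,0,0,0.1362,-0.4168,0,1]]]}}

```text
time: 18.4
eef_pos: [0.6603, 0.0625, 0.3275]
eef_rot: [1.0, -0.012, -0.0, 0.0]
force: [1.5, -0.4, -0.5]
finger_gap: 0.0929
grip_force: 0.0
```

```bash
python3 w.py .6606,.0633,.2015
python3 - <<'E'
from h import *
c=cam("scene");cv2.imwrite("pics/d.png",cv2.resize(c["image"][110:330,80:380,::-1],(750,550)))
E
```

```text
tcp [0.6603 0.0625 0.3275] yaw -1.38 tilt 0.02 F [ 1.5 -0.4 -0.5] gap 0.0929 t 18.4
.6606,.0633,.2015 -> [ 0.0003 -0.0008  0.126 ]
```

View pics/d.png

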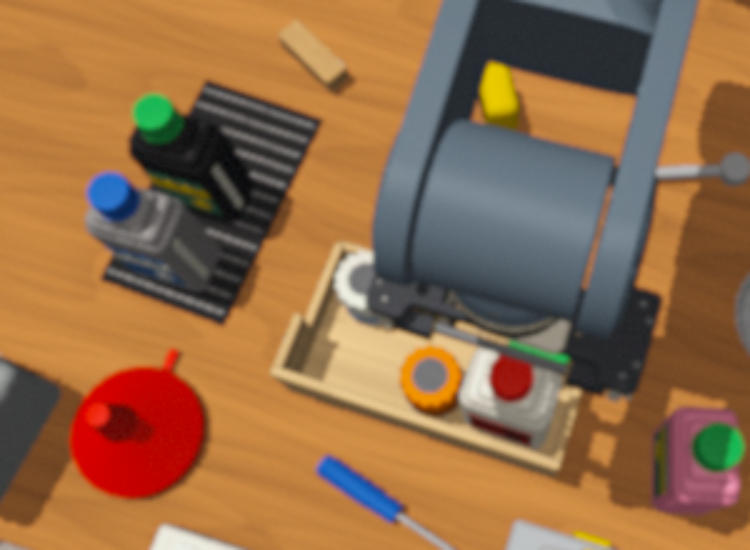

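Green (155,118) and blue (113,195) stand on the mat, and red (512,378) is under the gripper.

Call:
{"method": "step_arm", "body": {"deltas": [[[0,0,0,0,-0.0008,0.02,1],[0,0,0,0,-0.0008,0.055,1],[0,0,0,0,-0.0008,0.09,1],[0,0,0,0,-0.0008,0.11,0.5],[0,0,0,0,-0.0008,0.12,0.3],[0,0,0,0,-0.0008,0.124,0.1],[0,0,0,0,-0.0008,0.126,0.05],[0,0,0,0,-0.0008,0.126,-0.02],[0,0,0,0,-0.0008,0.126,-0.1],[0,0,0,0,-0.0008,0.126,-0.2],[0,0,0,0,-0.0008,0.126,-0.4],[0,0,0,0,-0.0008,0.126,-0.7],[0,0,0,0,-0.0008,0.126,-1],[0,0,0,0,-0.0008,0.126,-1],[0,0,0,0,-0.0008,0.126,-1]]]}}

```text
time: 19.95
eef_pos: [0.6609, 0.064, 0.2023]
eef_rot: [1.0, -0.012, 0.001, 0.0]
force: [-0.3, -3.9, 5.5]
finger_gap: 0.0395
grip_force: 30.0
```

```bash
python3 w.py .425,-.345,.34
```

```text
tcp [0.6609 0.064  0.2023] yaw -1.32 tilt 0.07 F [-0.3 -3.9  5.5] gap 0.0395 t 19.95
.425,-.345,.34 -> [-0.2263  0.4144 -0.1378]
```

Call:
{"method": "step_arm", "body": {"deltas": [[[0,0,0,0,0,-0.005,-1],[0,0,0,0,0,-0.015,-1],[0,0,0,0,0,-0.035,-1],[0,0,0,0,0,-0.065,-1],[0,0,0,0,0,-0.095,-1],[0,0,0,0,0,-0.12,-1],[0,0,0,-0.003,0.003,-0.135,-1],[0,0,0,-0.012,0.012,-0.138,-1],[0,0,0,-0.03,0.03,-0.138,-1],[0,0,0,-0.055,0.055,-0.138,-1],[0,0,0,-0.085,0.085,-0.138,-1],[0,0,0,-0.115,0.115,-0.138,-1],[0,0,0,-0.145,0.145,-0.138,-1],[0,0,0,-0.175,0.175,-0.138,-1],[0,0,0,-0.2,0.205,-0.138,-1],[0,0,0,-0.217,0.235,-0.138,-1],[0,0,0,-0.2245,0.265,-0.138,-1],[0,0,0,-0.2263,0.295,-0.138,-1],[0,0,0,-0.2263,0.32,-0.138,-1],[0,0,0,-0.2263,0.34,-0.138,-1]]]}}

```text
time: 21.95
eef_pos: [0.4249, -0.2715, 0.3382]
eef_rot: [1.0, -0.012, -0.001, -0.001]
force: [0.4, 1.6, -7.2]
finger_gap: 0.0398
grip_force: 30.0
```

Call:
{"method": "step_arm", "body": {"deltas": [[[0,0,0,0,0.02,0,-1],[0,0,0,0,0.04,0,-1],[0,0,0,0,0.058,0,-1],[0,0,0,0,0.069,0,-1],[0,0,0,0,0.074,0,-1],[0,0,0,0,0.075,0,-1],[0,0,0,0,0.075,0,-1],[0,0,0,0,0.075,0,-1]]]}}

```text
time: 22.75
eef_pos: [0.4249, -0.3448, 0.3397]
eef_rot: [1.0, -0.011, 0.0, -0.0]
force: [0.4, 0.7, -6.7]
finger_gap: 0.0391
grip_force: 30.0
```

```bash
python3 w.py .425,-.345,.1983
```

```text
tcp [ 0.4249 -0.3448  0.3397] yaw -1.28 tilt 0.01 F [ 0.4  0.7 -6.7] gap 0.0391 t 22.75
.425,-.345,.1983 -> [1.000e-04 2.000e-04 1.414e-01]
```

Call:
{"method": "step_arm", "body": {"deltas": [[[0,0,0,0,0,0.01,-1],[0,0,0,0,0,0.035,-1],[0,0,0,0,0,0.065,-1],[0,0,0,0,0,0.095,-1],[0,0,0,0,0,0.117,-1],[0,0,0,0,0,0.129,-1],[0,0,0,0,0,0.135,-1],[0,0,0,0,0,0.1375,-1],[0,0,0,0,0,0.139,-1],[0,0,0,0,0,0.14,-1],[0,0,0,0,0,0.141,-1],[0,0,0,0,0,0.1415,-1],[0,0,0,0,0,0.142,-1],[0,0,0,0,0,0.142,-1]]]}}

```text
time: 24.15
eef_pos: [0.4251, -0.3457, 0.1983]
eef_rot: [1.0, -0.011, 0.0, 0.0]
force: [-1.3, -0.3, -0.7]
finger_gap: 0.0397
grip_force: 30.0
```

Call:
{"method": "step_arm", "body": {"deltas": [[[0,0,0,0,0,0.0005,-1],[0,0,0,0,0,0.0005,-0.15],[0,0,0,0,0,0.0005,-0.1],[0,0,0,0,0,0.0005,0],[0,0,0,0,0,0.0005,0.2],[0,0,0,0,0,0.0005,0.5],[0,0,0,0,0,0.0005,0.8],[0,0,0,0,0,0.0,1],[0,0,0,0,0,-0.01,1],[0,0,0,0,0,-0.03,1],[0,0,0,0,0,-0.06,1],[0,0,0,0,0,-0.09,1],[0,0,0,0,0,-0.12,1],[0,0,0,0,0,-0.13,1],[0,0,0,0,0,-0.13,1]]]}}

```text
time: 25.65
eef_pos: [0.4251, -0.3456, 0.3289]
eef_rot: [1.0, -0.011, 0.001, 0.001]
force: [0.8, -0.5, -0.7]
finger_gap: 0.0929
grip_force: 0.0
```

Call:
{"method": "step_arm", "body": {"deltas": [[[0,0,0,0.01,-0.015,0,1],[0,0,0,0.028,-0.04,0,1],[0,0,0,0.052,-0.075,0,1],[0,0,0,0.08,-0.115,0,1],[0,0,0,0.108,-0.155,0,1],[0,0,0,0.136,-0.195,0,1],[0,0,0,0.164,-0.235,0,1],[0,0,0,0.189,-0.272,0,1],[0,0,0,0.209,-0.3,0,1],[0,0,0,0.221,-0.318,0,1],[0,0,0,0.2262,-0.325,0,1],[0,0,0,0.2271,-0.3263,0,1],[0,0,0,0.2271,-0.3263,0,1],[0,0,0,0.2271,-0.3263,0,1]]]}}

```text
time: 27.05
eef_pos: [0.6589, -0.0254, 0.3276]
eef_rot: [1.0, -0.012, -0.0, 0.0]
force: [0.1, 1.0, -0.1]
finger_gap: 0.093
grip_force: 0.0
```

```bash
python3 w.py .6595,-.0246,.031
python3 - <<'E'
from h import *
c=cam("scene");cv2.imwrite("pics/e.png",cv2.resize(c["image"][110:330,80:380,::-1],(750,550)))
m,s,ce=blob(c,'orange',(253,261),18);p=cv2.minEnclosingCircle(cv2.findNonZero(m))[0];print(p,plane(c,*p,.08))
E
```

```text
tcp [ 0.6589 -0.0254  0.3276] yaw -1.38 tilt 0.01 F [ 0.1  1.  -0.1] gap 0.093 t 27.05
.6595,-.0246,.031 -> [ 0.0007 -0.0009  0.2966]
(251.11904907226562, 260.30950927734375) [ 0.6624624 -0.0243561  0.08     ]
```

View pics/e.png

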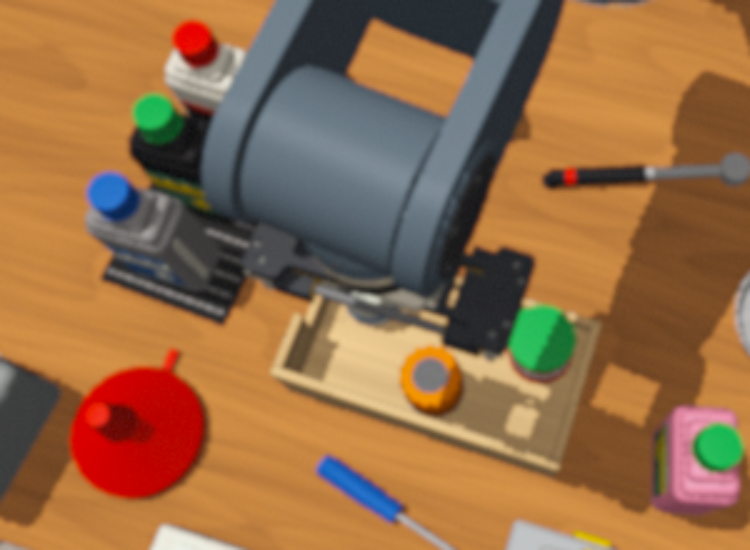

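All three bottles stand on the mat: red (195,42), green (155,118) and blue (113,195). The orange filter (431,380) stands free under the gripper.

Call:
{"method": "step_arm", "body": {"deltas": [[[0,0,0,0.0007,-0.0009,0.02,1],[0,0,0,0.0007,-0.0009,0.06,1],[0,0,0,0.0007,-0.0009,0.1,1],[0,0,0,0.0007,-0.0009,0.14,1],[0,0,0,0.0007,-0.0009,0.18,1],[0,0,0,0.0007,-0.0009,0.21,1],[0,0,0,0.0007,-0.0009,0.235,1],[0,0,0,0.0007,-0.0009,0.255,1],[0,0,0,0.0007,-0.0009,0.275,1],[0,0,0,0.0007,-0.0009,0.288,1],[0,0,0,0.0007,-0.0009,0.295,1],[0,0,0,0.0007,-0.0009,0.2965,1],[0,0,0,0.0007,-0.0009,0.2965,0.6],[0,0,0,0.0007,-0.0009,0.2965,0.5],[0,0,0,0.0007,-0.0009,0.2965,0.4],[0,0,0,0.0007,-0.0009,0.2965,0.2],[0,0,0,0.0007,-0.0009,0.2965,-0.2],[0,0,0,0.0007,-0.0009,0.2965,-1],[0,0,0,0.0007,-0.0009,0.2965,-1]]]}}

```text
time: 29.0
eef_pos: [0.6603, -0.0236, 0.0317]
eef_rot: [1.0, -0.011, 0.0, 0.0]
force: [-2.2, -1.2, 6.3]
finger_gap: 0.0653
grip_force: 30.0
```

```bash
python3 w.py .463,.342,.20
python3 - <<'E'
from h import *
S=cam("scene");h=S["hsv"]
m=cv2.inRange(h,(0,0,60),(180,70,255));k=np.zeros_like(m);k[205:270,365:436]=255;m&=k
c=max(cv2.findContours(m,0,2)[0],key=cv2.contourArea);e=cv2.fitEllipse(cv2.convexHull(c));print('dish',e,plane(S,*e[0],.024))
E
```

```text
tcp [ 0.6603 -0.0236  0.0317] yaw -1.31 tilt 0.04 F [-2.2 -1.2  6.3] gap 0.0653 t 29.0
.463,.342,.20 -> [-0.2055 -0.361  -0.1685]
dish ((400.5069274902344, 237.2279052734375), (50.19503402709961, 55.83662033081055), 127.44758605957031) [0.46884099 0.346317   0.024     ]
```

Call:
{"method": "step_arm", "body": {"deltas": [[[0,0,0,0,0,-0.005,-1],[0,0,0,0,0,-0.015,-1],[0,0,0,0,0,-0.04,-1],[0,0,0,0,0,-0.075,-1],[0,0,0,0,0,-0.11,-1],[0,0,0,0,0,-0.14,-1],[0,0,0,-0.005,0,-0.16,-1],[0,0,0,-0.02,-0.003,-0.169,-1],[0,0,0,-0.045,-0.01,-0.17,-1],[0,0,0,-0.08,-0.02,-0.17,-1],[0,0,0,-0.115,-0.035,-0.17,-1],[0,0,0,-0.15,-0.06,-0.17,-1],[0,0,0,-0.178,-0.09,-0.17,-1],[0,0,0,-0.195,-0.125,-0.17,-1],[0,0,0,-0.202,-0.16,-0.17,-1],[0,0,0,-0.2027,-0.2,-0.17,-1],[0,0,0,-0.2027,-0.24,-0.17,-1],[0,0,0,-0.2027,-0.28,-0.17,-1],[0,0,0,-0.2027,-0.31,-0.17,-1],[0,0,0,-0.2027,-0.33,-0.17,-1]]]}}

```text
time: 31.05
eef_pos: [0.4644, 0.3132, 0.2015]
eef_rot: [1.0, -0.011, 0.0, -0.0]
force: [-0.0, -0.7, -3.1]
finger_gap: 0.0653
grip_force: 30.0
```

Call:
{"method": "step_arm", "body": {"deltas": [[[0,0,0,0,-0.015,0,-1],[0,0,0,0,-0.027,0,-1],[0,0,0,0,-0.0335,0,-1],[0,0,0,0,-0.0335,0,-1],[0,0,0,0,-0.0335,0,-1],[0,0,0,0,-0.0335,0,-1]]]}}

```text
time: 31.65
eef_pos: [0.4659, 0.3439, 0.2012]
eef_rot: [1.0, -0.012, -0.0, 0.0]
force: [0.3, -0.9, -2.9]
finger_gap: 0.0651
grip_force: 30.0
```

```bash
python3 w.py .466,.3445,.0287
python3 - <<'E'
from h import *
c=cam("scene");cv2.imwrite("pics/f.png",cv2.resize(c["image"][130:330,260:480,::-1],(660,600)))
E
```

```text
tcp [0.4659 0.3439 0.2012] yaw -1.36 tilt 0.01 F [ 0.3 -0.9 -2.9] gap 0.0651 t 31.65
.466,.3445,.0287 -> [ 0.0002 -0.0006  0.1725]
```

View pics/f.png

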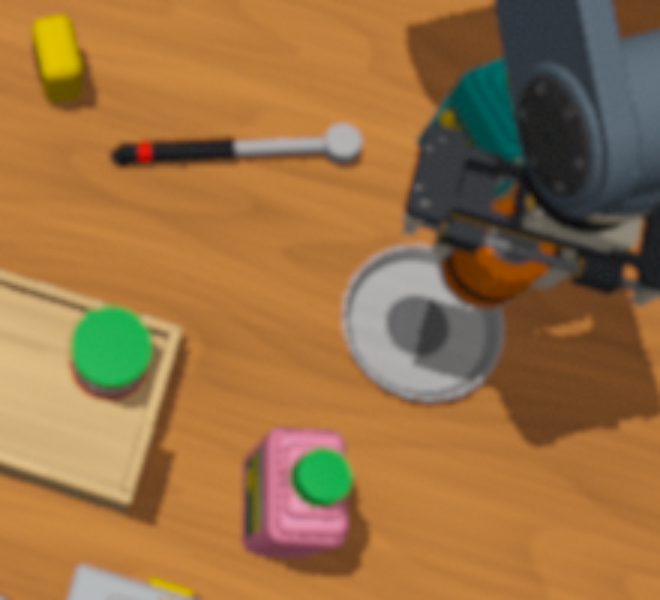

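The filter is held upright above the dish, whose centre is at about (423,325). The turquoise bottle stands close by at (480,120), so I check clearance before lowering.

Run:
```python
from h import *
im=cv2.imread("pics/top0.png");h=cv2.cvtColor(im,cv2.COLOR_BGR2HSV);c=cam("top")
m=cv2.inRange(h,(83,100,40),(98,255,255));m[:,200:]=0;m[:260]=0
q=cv2.findNonZero(m)
b=cv2.boxPoints(cv2.minAreaRect(q))
for z in(0,.08,.156):print(z,[plane(c,*p,z)[:2].round(3).tolist() for p in b])
h2=cv2.cvtColor(im,cv2.COLOR_BGR2HSV);m,s,ce=blob({"hsv":h2},'green',(90,312),18);print(ce,plane(c,*ce,.21))
```

```text
0 [[0.291, 0.46], [0.36, 0.374], [0.275, 0.306], [0.207, 0.392]]
0.08 [[0.299, 0.429], [0.364, 0.348], [0.285, 0.285], [0.221, 0.366]]
0.156 [[0.308, 0.399], [0.367, 0.324], [0.294, 0.266], [0.235, 0.34]]
[ 92.05220884 310.5060241 ] [0.29357943 0.34783681 0.21      ]
```

Call:
{"method": "step_arm", "body": {"deltas": [[[0,0,0,0,-0.0006,0.01,-1],[0,0,0,0,-0.0006,0.03,-1],[0,0,0,0,-0.0006,0.06,-1],[0,0,0,0,-0.0006,0.09,-1],[0,0,0,0,-0.0006,0.12,-1],[0,0,0,0,-0.0006,0.14,-1],[0,0,0,0,-0.0006,0.155,-1],[0,0,0,0,-0.0006,0.164,-1],[0,0,0,0,-0.0006,0.168,-1],[0,0,0,0,-0.0006,0.17,-1],[0,0,0,0,-0.0006,0.171,-1],[0,0,0,0,-0.0006,0.172,-1],[0,0,0,0,-0.0006,0.1725,-1],[0,0,0,0,-0.0006,0.1725,-1]]]}}

```text
time: 33.15
eef_pos: [0.4659, 0.3452, 0.0289]
eef_rot: [1.0, -0.011, 0.0, -0.0]
force: [0.5, -0.2, -1.9]
finger_gap: 0.065
grip_force: 30.0
```

Call:
{"method": "step_arm", "body": {"deltas": [[[0,0,0,0,0,0.0005,-1],[0,0,0,0,0,0.0008,-1],[0,0,0,0,0,0.0008,0.4],[0,0,0,0,0,0.0008,0.45],[0,0,0,0,0,0.0008,0.55],[0,0,0,0,0,0.0008,0.7],[0,0,0,0,0,0.0008,0.9],[0,0,0,0,0,0.0008,1],[0,0,0,0,0,0,1],[0,0,0,0,0,-0.01,1],[0,0,0,0,0,-0.03,1],[0,0,0,0,0,-0.06,1],[0,0,0,0,0,-0.1,1],[0,0,0,0,0,-0.145,1],[0,0,0,0,0,-0.19,1],[0,0,0,0,0,-0.235,1],[0,0,0,0,0,-0.27,1],[0,0,0,0,0,-0.29,1],[0,0,0,0,0,-0.3,1],[0,0,0,0,0,-0.3,1]]]}}

```text
time: 35.15
eef_pos: [0.4659, 0.3452, 0.3298]
eef_rot: [1.0, -0.011, 0.001, -0.001]
force: [0.4, -0.3, -0.8]
finger_gap: 0.0933
grip_force: 0.0
```

Call:
{"method": "step_arm", "body": {"deltas": [[[0,0,0,0,0.015,0,1],[0,0,0,-0.001,0.045,0,1],[0,0,0,-0.003,0.09,0,1],[0,0,0,-0.005,0.135,0,1],[0,0,0,-0.007,0.18,0,1],[0,0,0,-0.009,0.225,0,1],[0,0,0,-0.011,0.27,0,1],[0,0,0,-0.013,0.315,0,1],[0,0,0,-0.015,0.36,0,1],[0,0,0,-0.017,0.405,0,1],[0,0,0,-0.019,0.45,0,1],[0,0,0,-0.021,0.495,0,1],[0,0,0,-0.022,0.54,0,1],[0,0,0,-0.023,0.585,0,1],[0,0,0,-0.024,0.625,0,1],[0,0,0,-0.025,0.66,0,1],[0,0,0,-0.0251,0.68,0,1],[0,0,0,-0.0251,0.69,0,1],[0,0,0,-0.0251,0.6916,0,1],[0,0,0,-0.0251,0.6916,0,1]]]}}

```text
time: 37.15
eef_pos: [0.4249, -0.3448, 0.3285]
eef_rot: [1.0, -0.011, -0.0, -0.0]
force: [-0.3, -0.3, 0.5]
finger_gap: 0.0931
grip_force: 0.0
```

```bash
python3 w.py .4251,-.3457,.1983
python3 - <<'E'
from h import *
for n,q,d,b in(("top",(126,221),(slice(180,262),slice(85,168)),0),("scene",(400,237),(slice(205,270),slice(365,436)),0)):
    c=cam(n);m,s,ce=blob(c,'orange',q,30);p=cv2.minEnclosingCircle(cv2.findNonZero(m))[0];print(n,p,plane(c,*p,.077))
    if n=="scene":cv2.imwrite("pics/g.png",cv2.resize(c["image"][110:330,80:480,::-1],(800,440)))
E
```

```text
tcp [ 0.4249 -0.3448  0.3285] yaw -1.28 tilt 0.03 F [-0.3 -0.3  0.5] gap 0.0931 t 37.15
.4251,-.3457,.1983 -> [0.0003 0.001  0.1302]
top (119.90322875976562, 219.48387145996094) [0.46330615 0.33915741 0.077     ]
scene (406.2348327636719, 232.0495147705078) [0.46863565 0.34601638 0.077     ]
```

View pics/g.png

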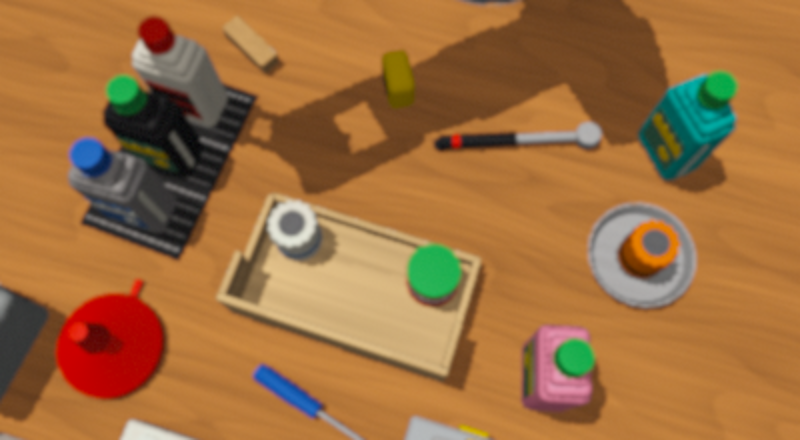

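The filter stands upright at (650,247) inside the dish, within about 2 mm of its centre. All the bottles stand on the mat. Next I return red to its place.

Call:
{"method": "step_arm", "body": {"deltas": [[[0,0,0,0.0003,0.001,0.02,1],[0,0,0,0.0003,0.001,0.055,1],[0,0,0,0.0003,0.001,0.09,1],[0,0,0,0.0003,0.001,0.112,0.5],[0,0,0,0.0003,0.001,0.124,0.3],[0,0,0,0.0003,0.001,0.129,0.1],[0,0,0,0.0003,0.001,0.1302,0.05],[0,0,0,0.0003,0.001,0.1302,-0.02],[0,0,0,0.0003,0.001,0.1302,-0.1],[0,0,0,0.0003,0.001,0.1302,-0.2],[0,0,0,0.0003,0.001,0.1302,-0.4],[0,0,0,0.0003,0.001,0.1302,-0.7],[0,0,0,0.0003,0.001,0.1302,-1],[0,0,0,0.0003,0.001,0.1302,-1],[0,0,0,0.0003,0.001,0.1302,-1]]]}}

```text
time: 38.75
eef_pos: [0.4253, -0.3468, 0.199]
eef_rot: [1.0, -0.011, 0.0, 0.0]
force: [0.5, 2.1, 5.7]
finger_gap: 0.0393
grip_force: 30.0
```

```bash
python3 w.py .6609,.0633,.34
```

```text
tcp [ 0.4253 -0.3468  0.199 ] yaw -1.32 tilt 0.05 F [0.5 2.1 5.7] gap 0.0393 t 38.75
.6609,.0633,.34 -> [ 0.2262 -0.4154 -0.141 ]
```

Call:
{"method": "step_arm", "body": {"deltas": [[[0,0,0,0,0,-0.005,-1],[0,0,0,0,0,-0.015,-1],[0,0,0,0,0,-0.035,-1],[0,0,0,0,0,-0.065,-1],[0,0,0,0,0,-0.1,-1],[0,0,0,0,-0.003,-0.125,-1],[0,0,0,0,-0.012,-0.138,-1],[0,0,0,0,-0.03,-0.141,-1],[0,0,0,0.001,-0.06,-0.141,-1],[0,0,0,0.008,-0.095,-0.141,-1],[0,0,0,0.022,-0.13,-0.141,-1],[0,0,0,0.045,-0.165,-0.141,-1],[0,0,0,0.072,-0.2,-0.141,-1],[0,0,0,0.1,-0.235,-0.141,-1],[0,0,0,0.128,-0.27,-0.141,-1],[0,0,0,0.156,-0.305,-0.141,-1],[0,0,0,0.182,-0.34,-0.141,-1],[0,0,0,0.203,-0.37,-0.141,-1],[0,0,0,0.217,-0.393,-0.141,-1],[0,0,0,0.2235,-0.407,-0.141,-1]]]}}

```text
time: 40.75
eef_pos: [0.6575, 0.058, 0.3372]
eef_rot: [1.0, -0.01, -0.002, -0.0]
force: [-0.2, -0.8, -7.0]
finger_gap: 0.0395
grip_force: 30.0
```

Call:
{"method": "step_arm", "body": {"deltas": [[[0,0,0,0.0022,-0.007,0,-1],[0,0,0,0.0027,-0.0087,0,-1],[0,0,0,0.0027,-0.0087,0,-1],[0,0,0,0.0027,-0.0087,0,-1],[0,0,0,0.0027,-0.0087,0,-1],[0,0,0,0.0027,-0.0087,0,-1],[0,0,0,0.0027,-0.0087,0,-1]]]}}

```text
time: 41.45
eef_pos: [0.6607, 0.0634, 0.3395]
eef_rot: [1.0, -0.012, 0.0, 0.0]
force: [0.2, -0.3, -6.4]
finger_gap: 0.0396
grip_force: 30.0
```

```bash
python3 w.py .6607,.0637,.2026
```

```text
tcp [0.6607 0.0634 0.3395] yaw -1.34 tilt 0.0 F [ 0.2 -0.3 -6.4] gap 0.0396 t 41.45
.6607,.0637,.2026 -> [ 0.     -0.0003  0.1369]
```

Call:
{"method": "step_arm", "body": {"deltas": [[[0,0,0,0,0,0.01,-1],[0,0,0,0,0,0.03,-1],[0,0,0,0,0,0.055,-1],[0,0,0,0,0,0.08,-1],[0,0,0,0,0,0.103,-1],[0,0,0,0,0,0.12,-1],[0,0,0,0,0,0.128,-1],[0,0,0,0,0,0.132,-1],[0,0,0,0,0,0.134,-1],[0,0,0,0,0,0.135,-1],[0,0,0,0,0,0.136,-1],[0,0,0,0,0,0.1365,-1],[0,0,0,0,0,0.137,-1],[0,0,0,0,0,0.137,-1]]]}}

```text
time: 42.85
eef_pos: [0.661, 0.0638, 0.2031]
eef_rot: [1.0, -0.011, 0.001, -0.0]
force: [-1.0, -0.1, -2.0]
finger_gap: 0.0394
grip_force: 30.0
```

Call:
{"method": "step_arm", "body": {"deltas": [[[0,0,0,0,0,0.0005,-1],[0,0,0,0,0,0.0007,-1],[0,0,0,0,0,0.0007,-0.15],[0,0,0,0,0,0.0007,-0.1],[0,0,0,0,0,0.0007,0],[0,0,0,0,0,0.0007,0.2],[0,0,0,0,0,0.0007,0.5],[0,0,0,0,0,0.0007,0.8],[0,0,0,0,0,0.0,1],[0,0,0,0,0,-0.01,1],[0,0,0,0,0,-0.03,1],[0,0,0,0,0,-0.06,1],[0,0,0,0,0,-0.09,1],[0,0,0,0,0,-0.12,1],[0,0,0,0,0,-0.126,1],[0,0,0,0,0,-0.126,1]]]}}

```text
time: 44.45
eef_pos: [0.661, 0.0637, 0.3296]
eef_rot: [1.0, -0.011, 0.001, -0.0]
force: [-0.1, -0.5, -0.4]
finger_gap: 0.0929
grip_force: 0.0
```

Call:
{"method": "step_arm", "body": {"deltas": [[[0,0,0,-0.005,0.015,0,1],[0,0,0,-0.013,0.04,0,1],[0,0,0,-0.026,0.08,0,1],[0,0,0,-0.039,0.12,0,1],[0,0,0,-0.052,0.16,0,1],[0,0,0,-0.065,0.2,0,1],[0,0,0,-0.078,0.24,0,1],[0,0,0,-0.091,0.28,0,1],[0,0,0,-0.104,0.32,0,1],[0,0,0,-0.117,0.36,0,1],[0,0,0,-0.128,0.39,0,1],[0,0,0,-0.134,0.41,0,1],[0,0,0,-0.136,0.416,0,1],[0,0,0,-0.1366,0.4173,0,1],[0,0,0,-0.1366,0.4173,0,1],[0,0,0,-0.1366,0.4173,0,1]]]}}

```text
time: 46.05
eef_pos: [0.5149, -0.3494, 0.3283]
eef_rot: [1.0, -0.011, -0.0, -0.0]
force: [-0.5, 0.5, 1.0]
finger_gap: 0.0932
grip_force: 0.0
```

```bash
cat > cmp.py <<'E'
import sys
from h import *
Q={'red':((249,108),(285,261)),'blue':((344,110),(211,237)),'green':((296,149),(258,220))}
for k,n in enumerate(("top","scene")):
    c=cam(n);r={"hsv":cv2.cvtColor(cv2.imread(f"pics/{n}0.png"),cv2.COLOR_BGR2HSV)}
    for b in sys.argv[1:]:
        o=[]
        for im in(r,c):
            m,s,ce=blob(im,b,Q[b][k],20);p=cv2.minEnclosingCircle(cv2.findNonZero(m))[0];o.append((plane(c,*ce,.212)[:2],plane(c,*p,.212)[:2],s[4]))
        print(n,b,'shift mm (centroid, circle)',((o[1][0]-o[0][0])*1e3).round(1),((o[1][1]-o[0][1])*1e3).round(1),o[0][2],o[1][2])
E
python3 cmp.py red;python3 w.py .515,-.3503,.1983
```

```text
top red shift mm (centroid, circle) [-0.7  1.2] [-0.9  0. ] 399 398
scene red shift mm (centroid, circle) [-0.5  1.4] [-0.1  1.1] 250 246
tcp [ 0.515  -0.3495  0.3285] yaw -1.25 tilt 0.0 F [ 0.3 -0.7 -0.4] gap 0.0931 t 46.15
.515,-.3503,.1983 -> [0.     0.0008 0.1302]
```

Red is back within about 1.3 mm. Now green.

Call:
{"method": "step_arm", "body": {"deltas": [[[0,0,0,0,0.0008,0.02,1],[0,0,0,0,0.0008,0.055,1],[0,0,0,0,0.0008,0.09,1],[0,0,0,0,0.0008,0.112,0.5],[0,0,0,0,0.0008,0.124,0.3],[0,0,0,0,0.0008,0.129,0.1],[0,0,0,0,0.0008,0.1302,0.05],[0,0,0,0,0.0008,0.1302,-0.02],[0,0,0,0,0.0008,0.1302,-0.1],[0,0,0,0,0.0008,0.1302,-0.2],[0,0,0,0,0.0008,0.1302,-0.4],[0,0,0,0,0.0008,0.1302,-0.7],[0,0,0,0,0.0008,0.1302,-1],[0,0,0,0,0.0008,0.1302,-1],[0,0,0,0,0.0008,0.1302,-1]]]}}

```text
time: 47.65
eef_pos: [0.5149, -0.3512, 0.1989]
eef_rot: [1.0, -0.011, 0.0, 0.0]
force: [-0.7, 1.9, 5.2]
finger_gap: 0.0392
grip_force: 30.0
```

```bash
python3 w.py .5873,-.025,.34
```

```text
tcp [ 0.5149 -0.3512  0.1989] yaw -1.31 tilt 0.06 F [-0.7  1.9  5.2] gap 0.0392 t 47.65
.5873,-.025,.34 -> [ 0.065  -0.3277 -0.1412]
```

Call:
{"method": "step_arm", "body": {"deltas": [[[0,0,0,0,0,-0.005,-1],[0,0,0,0,0,-0.015,-1],[0,0,0,0,0,-0.035,-1],[0,0,0,0,0,-0.065,-1],[0,0,0,0,0,-0.1,-1],[0,0,0,0,-0.003,-0.125,-1],[0,0,0,0,-0.012,-0.138,-1],[0,0,0,0,-0.03,-0.141,-1],[0,0,0,0.001,-0.06,-0.141,-1],[0,0,0,0.004,-0.095,-0.141,-1],[0,0,0,0.01,-0.13,-0.141,-1],[0,0,0,0.02,-0.165,-0.141,-1],[0,0,0,0.031,-0.2,-0.141,-1],[0,0,0,0.042,-0.235,-0.141,-1],[0,0,0,0.052,-0.267,-0.141,-1],[0,0,0,0.06,-0.295,-0.141,-1],[0,0,0,0.064,-0.314,-0.141,-1],[0,0,0,0.065,-0.324,-0.141,-1],[0,0,0,0.065,-0.3277,-0.141,-1],[0,0,0,0.065,-0.3277,-0.141,-1]]]}}

```text
time: 49.65
eef_pos: [0.5866, -0.0249, 0.3388]
eef_rot: [1.0, -0.011, -0.0, 0.0]
force: [-0.7, -0.8, -4.8]
finger_gap: 0.0395
grip_force: 30.0
```

```bash
python3 w.py .5873,-.025,.2026
```

```text
tcp [ 0.5866 -0.0249  0.3388] yaw -1.3 tilt 0.05 F [-0.7 -0.8 -4.8] gap 0.0395 t 49.65
.5873,-.025,.2026 -> [8.000e-04 1.000e-04 1.362e-01]
```

Call:
{"method": "step_arm", "body": {"deltas": [[[0,0,0,0,0,0.01,-1],[0,0,0,0,0,0.03,-1],[0,0,0,0,0,0.055,-1],[0,0,0,0,0,0.08,-1],[0,0,0,0,0,0.103,-1],[0,0,0,0,0,0.12,-1],[0,0,0,0,0,0.128,-1],[0,0,0,0,0,0.132,-1],[0,0,0,0,0,0.134,-1],[0,0,0,0,0,0.135,-1],[0,0,0,0,0,0.136,-1],[0,0,0,0,0,0.1365,-1],[0,0,0,0,0,0.137,-1],[0,0,0,0,0,0.137,-1]]]}}

```text
time: 51.05
eef_pos: [0.5874, -0.025, 0.2029]
eef_rot: [1.0, -0.011, 0.001, 0.0]
force: [-0.2, 1.0, 1.7]
finger_gap: 0.0395
grip_force: 30.0
```

```bash
python3 w.py .6048,-.3562,.33
```

```text
tcp [ 0.5874 -0.025   0.2029] yaw -1.31 tilt 0.07 F [-0.2  1.   1.7] gap 0.0395 t 51.05
.6048,-.3562,.33 -> [ 0.0251  0.3307 -0.127 ]
```

Call:
{"method": "step_arm", "body": {"deltas": [[[0,0,0,0,0,0,-1],[0,0,0,0,0,0,-0.15],[0,0,0,0,0,0,-0.1],[0,0,0,0,0,0,0],[0,0,0,0,0,0,0.2],[0,0,0,0,0,0,0.5],[0,0,0,0,0,0,0.8],[0,0,0,0,0,0.0,1],[0,0,0,0,0,-0.01,1],[0,0,0,0,0,-0.03,1],[0,0,0,0,0,-0.06,1],[0,0,0,0,0,-0.09,1],[0,0,0,0,0,-0.12,1],[0,0,0,0,0,-0.126,1],[0,0,0,0,0,-0.126,1]]]}}

```text
time: 52.55
eef_pos: [0.5873, -0.0251, 0.3294]
eef_rot: [1.0, -0.011, 0.001, 0.0]
force: [-0.6, -1.2, -0.4]
finger_gap: 0.093
grip_force: 0.0
```

Call:
{"method": "step_arm", "body": {"deltas": [[[0,0,0,0.001,0.015,0,1],[0,0,0,0.003,0.04,0,1],[0,0,0,0.006,0.08,0,1],[0,0,0,0.009,0.12,0,1],[0,0,0,0.012,0.16,0,1],[0,0,0,0.015,0.2,0,1],[0,0,0,0.018,0.24,0,1],[0,0,0,0.021,0.275,0,1],[0,0,0,0.023,0.305,0,1],[0,0,0,0.025,0.322,0,1],[0,0,0,0.0251,0.3295,0,1],[0,0,0,0.0251,0.3307,0,1],[0,0,0,0.0251,0.3307,0,1],[0,0,0,0.0251,0.3307,0,1]]]}}

```text
time: 53.95
eef_pos: [0.6047, -0.3554, 0.3283]
eef_rot: [1.0, -0.011, -0.0, -0.0]
force: [0.6, -0.3, 0.4]
finger_gap: 0.0929
grip_force: 0.0
```

```bash
python3 cmp.py red green;python3 w.py .6048,-.3562,.1975
```

```text
top red shift mm (centroid, circle) [-0.7  1.2] [-0.9  0. ] 399 398
top green shift mm (centroid, circle) [-0.2  1.2] [-0.3  0.8] 473 463
scene red shift mm (centroid, circle) [-0.5  1.3] [-0.3  1.1] 250 244
scene green shift mm (centroid, circle) [-0.7  0.6] [1.2 0.4] 308 330
tcp [ 0.6048 -0.3555  0.3285] yaw -1.26 tilt 0.01 F [ 1.3  0.4 -0. ] gap 0.0929 t 54.05
.6048,-.3562,.1975 -> [0.     0.0007 0.131 ]
```

Green is back within about 1 mm. Blue is last.

Call:
{"method": "step_arm", "body": {"deltas": [[[0,0,0,0,0.0007,0.02,1],[0,0,0,0,0.0007,0.055,1],[0,0,0,0,0.0007,0.09,1],[0,0,0,0,0.0007,0.112,0.5],[0,0,0,0,0.0007,0.124,0.3],[0,0,0,0,0.0007,0.129,0.1],[0,0,0,0,0.0007,0.1305,0.05],[0,0,0,0,0.0007,0.1305,-0.02],[0,0,0,0,0.0007,0.1305,-0.1],[0,0,0,0,0.0007,0.1305,-0.2],[0,0,0,0,0.0007,0.1305,-0.4],[0,0,0,0,0.0007,0.1305,-0.7],[0,0,0,0,0.0007,0.1305,-1],[0,0,0,0,0.0007,0.1305,-1],[0,0,0,0,0.0007,0.1305,-1]]]}}

```text
time: 55.55
eef_pos: [0.6049, -0.357, 0.1985]
eef_rot: [1.0, -0.011, 0.0, 0.0]
force: [-0.4, 2.3, 5.9]
finger_gap: 0.0399
grip_force: 30.0
```

```bash
python3 w.py .6573,-.1137,.34
```

```text
tcp [ 0.6049 -0.357   0.1985] yaw -1.31 tilt 0.06 F [-0.4  2.3  5.9] gap 0.0399 t 55.55
.6573,-.1137,.34 -> [ 0.047  -0.2443 -0.1416]
```

Call:
{"method": "step_arm", "body": {"deltas": [[[0,0,0,0,0,-0.005,-1],[0,0,0,0,0,-0.015,-1],[0,0,0,0,0,-0.035,-1],[0,0,0,0,0,-0.065,-1],[0,0,0,0,0,-0.1,-1],[0,0,0,0.001,-0.003,-0.125,-1],[0,0,0,0.003,-0.01,-0.138,-1],[0,0,0,0.007,-0.028,-0.1415,-1],[0,0,0,0.012,-0.055,-0.1415,-1],[0,0,0,0.018,-0.085,-0.1415,-1],[0,0,0,0.024,-0.115,-0.1415,-1],[0,0,0,0.03,-0.145,-0.1415,-1],[0,0,0,0.036,-0.175,-0.1415,-1],[0,0,0,0.041,-0.203,-0.1415,-1],[0,0,0,0.045,-0.225,-0.1415,-1],[0,0,0,0.047,-0.238,-0.1415,-1],[0,0,0,0.047,-0.2435,-0.1415,-1],[0,0,0,0.047,-0.2443,-0.1415,-1],[0,0,0,0.047,-0.2443,-0.1415,-1],[0,0,0,0.047,-0.2443,-0.1415,-1]]]}}

```text
time: 57.55
eef_pos: [0.657, -0.1147, 0.3391]
eef_rot: [1.0, -0.012, -0.0, 0.0]
force: [-1.0, -0.6, -4.7]
finger_gap: 0.0395
grip_force: 30.0
```

```bash
python3 w.py .6573,-.1137,.2022
```

```text
tcp [ 0.657  -0.1147  0.3391] yaw -1.37 tilt 0.01 F [-1.  -0.6 -4.7] gap 0.0395 t 57.55
.6573,-.1137,.2022 -> [ 0.0003 -0.001   0.1369]
```

Call:
{"method": "step_arm", "body": {"deltas": [[[0,0,0,0.0003,-0.0005,0.01,-1],[0,0,0,0.0003,-0.0005,0.03,-1],[0,0,0,0.0003,-0.0005,0.055,-1],[0,0,0,0.0003,-0.0005,0.08,-1],[0,0,0,0.0003,-0.0005,0.103,-1],[0,0,0,0.0003,-0.0005,0.12,-1],[0,0,0,0.0003,-0.0005,0.128,-1],[0,0,0,0.0003,-0.0005,0.132,-1],[0,0,0,0.0003,-0.0005,0.134,-1],[0,0,0,0.0003,-0.0005,0.135,-1],[0,0,0,0.0003,-0.0005,0.136,-1],[0,0,0,0.0003,-0.0005,0.1365,-1],[0,0,0,0.0003,-0.0005,0.137,-1],[0,0,0,0.0003,-0.0005,0.137,-1]]]}}

```text
time: 58.95
eef_pos: [0.6576, -0.1133, 0.2025]
eef_rot: [1.0, -0.011, 0.0, 0.0]
force: [-0.9, 0.1, -3.2]
finger_gap: 0.0394
grip_force: 30.0
```

Call:
{"method": "step_arm", "body": {"deltas": [[[0,0,0,0,0,0.0005,-1],[0,0,0,0,0,0.0008,-1],[0,0,0,0,0,0.0008,-0.15],[0,0,0,0,0,0.0008,-0.1],[0,0,0,0,0,0.0008,0],[0,0,0,0,0,0.0008,0.2],[0,0,0,0,0,0.0008,0.5],[0,0,0,0,0,0.0008,0.8],[0,0,0,0,0,0.0,1],[0,0,0,0,0,-0.01,1],[0,0,0,0,0,-0.03,1],[0,0,0,0,0,-0.06,1],[0,0,0,0,0,-0.09,1],[0,0,0,0,0,-0.12,1],[0,0,0,0,0,-0.126,1],[0,0,0,0,0,-0.126,1]]]}}

```text
time: 60.55
eef_pos: [0.6577, -0.1133, 0.3294]
eef_rot: [1.0, -0.011, 0.001, 0.0]
force: [0.2, 0.1, 0.4]
finger_gap: 0.0931
grip_force: 0.0
```

Call:
{"method": "step_arm", "body": {"deltas": [[[0,0,0,-0.015,0.015,0,1],[0,0,0,-0.04,0.04,0,1],[0,0,0,-0.075,0.075,0,1],[0,0,0,-0.11,0.11,0,1],[0,0,0,-0.145,0.145,0,1],[0,0,0,-0.18,0.18,0,1],[0,0,0,-0.205,0.215,0,1],[0,0,0,-0.22,0.24,0,1],[0,0,0,-0.22,0.25,0,1],[0,0,0,-0.22,0.25,0,1],[0,0,0,-0.22,0.25,0,1]]]}}

```text
time: 61.65
eef_pos: [0.4324, -0.3573, 0.3274]
eef_rot: [1.0, -0.011, -0.0, -0.001]
force: [-0.7, 1.0, 0.1]
finger_gap: 0.0931
grip_force: 0.0
```

```bash
python3 cmp.py red green blue
python3 - <<'E'
from h import *
a=cam("top")["image"][85:200,205:385,::-1];b=cv2.imread("pics/top0.png")[85:200,205:385]
s=cam("scene")["image"][170:310,170:440,::-1]
p=np.zeros((590,800,3),np.uint8);p[:255,:400]=cv2.resize(b,(400,255));p[:255,400:]=cv2.resize(a,(400,255));p[260:590,:636]=cv2.resize(s,(636,330));cv2.imwrite("pics/z.png",p)
E
```

```text
top red shift mm (centroid, circle) [-0.8  1.2] [-0.9  0. ] 399 399
top green shift mm (centroid, circle) [0.2 1.1] [-0.5  0.8] 473 475
top blue shift mm (centroid, circle) [0.  1.2] [0.  0.9] 379 381
scene red shift mm (centroid, circle) [-0.5  1.3] [-0.3  1.1] 250 246
scene green shift mm (centroid, circle) [0.2 0.6] [0.6 0.2] 308 313
scene blue shift mm (centroid, circle) [0.1 1. ] [-0.5  1.7] 251 250
```

View pics/z.png

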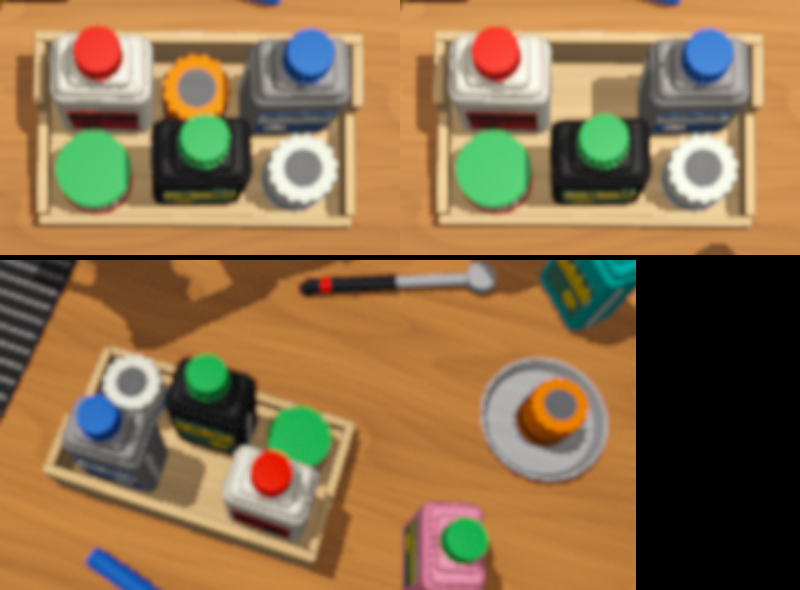

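The before and after crops match: all three caps are within about 1.5 mm and face the same way. The filter stands in the dish at (553,413), and the white filter and tin have not moved.

```bash
python3 -c "
from plant import *
print(job_done())"
```

```text
the job is handed in; nothing more can be done
None
```

The job is done and handed in at about 62 s of the 147 s limit: the orange filter stands in the middle of the dish, the three bottles are back in the crate within about 1.5 mm and facing as before, and the white filter and tin were left alone.

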